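# Lean the yellow cover plate on the inspection stand

### The arm

A 6-joint arm with a two-finger parallel gripper is mounted at the origin on the work surface. World frame = base frame: x ahead of the robot, y to its left, z up, the work surface at z = 0. Lengths are in m, angles in rad, forces in N, time in s.
With the tool pointing down it reaches from about 0.375 to 0.975 m from the base axis. Payload 3.8 kg.
Tool frame: the origin (TCP) lies midway between the tips of the shut fingers; the grasp point (between the pads) lies 19 mm behind it (tcp_to_grasp is the distance from the TCP to the grasp point, in m); z points along the fingers, y is the line along which they close (so a half turn about z gives the same grasp; the last joint's range is limited). The gripper opens to 85 mm and grips with 20 to 120 N. Pads are 22 mm wide; open, the fingers measure 114 mm over their backs; the gripper's body (76 mm by 85 mm) begins 54 mm behind the grasp point. The pads swing forward as they close: fully open they stand 13 mm farther back than shut.
Start: joints at [1.09, 0.264, 1.604, -0, 1.274, -0.037], TCP at [0.29, 0.61, 0.21] pointing down, gripper open.
Joint ranges: [-2.63, 2.63], [-0.94, 2.18], [0.31, 2.57], [-1.31, 4.45], [0, 2.66], [-2.55, 2.55]. Speed limits (rad/s): [2.57, 2.57, 3.14, 3.14, 3.14, 3.14].

### API

Orientations are given as [roll, pitch, yaw] about the fixed x, y, z axes, in that order (R = Rz(yaw) Ry(pitch) Rx(roll)).
In Python, from workcell import observe, snapshot, camera_model, close_job, tcp_to_grasp gives the robot as it stands. The module is installed in compiled form; this text tells all that it offers.
- The arm moves only by the shell command python3 -m creep 'ROWS' [FORCE]. ROWS is JSON, a list that holds one entry, the list of rows, each a list of 7 numbers: the opening, from -1 (shut) to 1 (fully open), then the shift along the tool's x, y, z normalised to -1 to 1, where 1 is 25 cm, then the turn, a rotation vector about the tool's x, y, z normalised to -1 to 1, where 1 is 0.5 rad. In form: [[[hand, x, y, z, rx, ry, rz], ...]]. A call has 1 to 20 rows; each row is the pose to reach, as a shift and turn from the pose commanded when the call began, along the tool's axes at that moment; what a row does not reach only later rows make up. A row lasts 1/12 s, in which the tool goes at most 41.7 mm and 7.16 degrees, less where a joint would pass 70% of its speed; a pose out of reach is approached as far as the arm can. A call with a number of a shift or a turn outside -1 to 1 is refused whole. A call with a gripper value outside its range is refused whole. The fingers move at their own pace and stop on an object; FORCE is the grip in N (left out, the last holds). Time passes only in rows, so rows that repeat a pose let the fingers close. It gives the time, the measured TCP pose, the force, the opening and the grip force at its end, in the units of the state.
- observe(): the state, without advancing time (a new reading comes with each control period).
- snapshot(name): name is "scene" or "top" or "wrist"; returns the picture (480x640x3 uint8, red, green, blue); there is no depth.
- camera_model(name): a dict with "camera_matrix" (3x3 intrinsics, pixels), "distortion" ([k1, k2, p1, p2, k3] as OpenCV has them; the pictures are not rectified), "origin" and "attitude" of the camera in the world; the wrist camera has in their place "hand_eye" (4x4, takes a point from camera to tool coordinates, whose origin is the TCP and whose axes are the flange's). Camera axes: x right, y down, z forward; pixel columns grow to the right and rows downward; lengths in m; the calibration is good to about 2 mm. A picture is of the moment at which its call begins: read the wrist's pose just before it. camera_model takes no time and is no camera call.
- close_job(): hands the job in; it is judged then, once.
The state is a dict: "time": time; "joint_pos": joint angles; "qvel": joint speeds; "tau": joint torques, N m; "eef_pos": TCP position; "tcp_rot": TCP orientation; "force": force on the tool from outside, world axes, zero at the start; "ft_torque": the same for the moment, N m; "width": finger opening in m; "gripper_force": force on a finger pad.
Only numpy, scipy, OpenCV 4.12 (cv2) and the standard library are available. Lean on these libraries where they do the work, as an engineer would, in place of code of your own. Each camera call takes 0.05 s, during which the arm holds its last target. There are 200 camera calls.

### The job

Take the yellow cover plate out of the wooden rack and lean it on the inspection stand so its holes can be checked: lower edge on the stand's base close behind the orange lip, its back tilted against the steel rail, centred and square to the stand. Let go of it there, and leave the blue and red plates standing in the rack.

Things in the scene. Friction and masses are not known exactly. Their poses are not given: they have to be found in the camera images.
- yellow_plate: Yellow metal plate, 10 mm thick (x), 110 wide (y), 160 high (z), 0.36 to 0.54 kg, both faces alike. Origin: centre of its lower edge. Starts upright in one of 3 slots, 75 mm apart along x, of a wooden rack: slot floor 12 mm and slot walls 48 mm above the table, 1.5 mm play each side. Its upper 110 mm stand free, to be pinched across the thickness from above.
- stand: Fixed stand. Origin: centre of its underside, z up. Grey base 140 (x) x 150 (y) x 10 mm. Orange lip along y: inner face at x +50, 8 thick, top at z 24. Steel rail along y, 10 diameter, centre at x 0, z 85, y -65 to 65; posts at y +-65, their sloping struts reach x -55. A plate with lower edge at the lip and back on the rail tilts about 25 degrees, its top towards the stand's -x.
- blue_plate: a blue plate of the same size and origin in another slot of the rack; stays there
- red_plate: a red plate of the same size and origin in another slot of the rack; stays there

How it is judged:
At the end, for the whole second after the job is handed in: Yellow plate still on the stand, right way up: origin at x 15 to 55 mm, y within 30 mm, z 5 to 20 mm in the stand's frame, square within 0.2 rad, leaning 0.2 to 0.6 rad from vertical on the rail; blue and red plates within 30 mm of their starts and 0.3 rad of upright (x of yellow_plate in the frame of stand between 0.015 and 0.055 m and y of yellow_plate in the frame of stand between -0.03 and 0.03 m and z of yellow_plate in the frame of stand between 0.005 and 0.02 m and angle between yellow_plate's own z axis and vertical between 0.2 and 0.6 rad and angle between the y axis of yellow_plate and the y axis of stand, either way round below 0.2 rad and contact force between yellow_plate and stand above 0.5 N and linear speed of yellow_plate below 0.02 m/s and distance of each of blue_plate, red_plate from where it was at the start of the episode below 0.03 m and angle between each of blue_plate, red_plate's own z axis and vertical below 0.3 rad); the robot touches nothing.
It fails at once if the blue or the red plate is pulled out or knocked out of the rack (distance of any of blue_plate, red_plate from where it was at the start of the episode above 0.04 m).
It also fails if it takes over 45 s, if anything falls off the work surface, if the arm or the gripper's body presses on something with over 40 N, if the wrist force passes 120 N, or if a joint passes its speed limit or range.

## Working session

There is one attempt and no reset: what is moved stays moved. The work goes in short steps, Python scripts to look and compute and a shell command to move; the robot and the scene stay as the last step left them, time stands still between calls to the robot, and variables do not carry over. Pictures are saved under pics/ and viewed, at most 10 in all, crops included, and the job is handed in when it is done.

```bash
mkdir -p pics
python3 - <<'E'
from workcell import *
import cv2,numpy as np
o=observe();print(o['eef_pos'],o['tcp_rot'],o['width'],o['time'],tcp_to_grasp)
for n in("scene","top"):
    cv2.imwrite(f"pics/{n}.png",cv2.cvtColor(snapshot(n),cv2.COLOR_RGB2BGR))
for n in("scene","top","wrist"):print(n,camera_model(n))
E
```

```text
[0.28947726 0.60892216 0.20898258] [-3.13937001e+00 -5.19868115e-05  2.69776147e+00] 0.08517425027484339 0.0 0.0187
scene {'camera_matrix': array([[485.41723193,   0.        , 314.0033848 ],
       [  0.        , 485.41723193, 232.69807648],
       [  0.        ,   0.        ,   1.        ]]), 'distortion': array([-0.03824464,  0.        ,  0.        ,  0.        ,  0.        ]), 'origin': array([0.8840189 , 0.23795462, 0.75526829]), 'attitude': array([-2.61678344, -0.01014994,  2.17857984])}
top {'camera_matrix': array([[464.18347954,   0.        , 314.64641914],
       [  0.        , 464.18347954, 237.47021699],
       [  0.        ,   0.        ,   1.        ]]), 'distortion': array([-0.09384359,  0.        ,  0.        ,  0.        ,  0.        ]), 'origin': array([0.46363259, 0.01212201, 0.71785934]), 'attitude': array([-3.04775031e+00, -1.56929008e-03, -1.59596481e+00])}
wrist {'camera_matrix': array([[415.83938801,   0.        , 314.4607949 ],
       [  0.        , 415.83938801, 233.21801218],
       [  0.        ,   0.        ,   1.        ]]), 'distortion': array([-0.0918545,  0.       ,  0.       ,  0.       ,  0.       ]), 'hand_eye': array([[ 6.02011329e-04, -9.51378303e-01, -3.08024287e-01,
         7.90362715e-02],
       [ 9.99999461e-01,  8.33287155e-04, -6.19302836e-04,
        -3.61458625e-04],
       [ 8.45863964e-04, -3.08023748e-01,  9.51378292e-01,
        -1.64991994e-01],
       [ 0.00000000e+00,  0.00000000e+00,  0.00000000e+00,
         1.00000000e+00]])}
```

View pics/top.png

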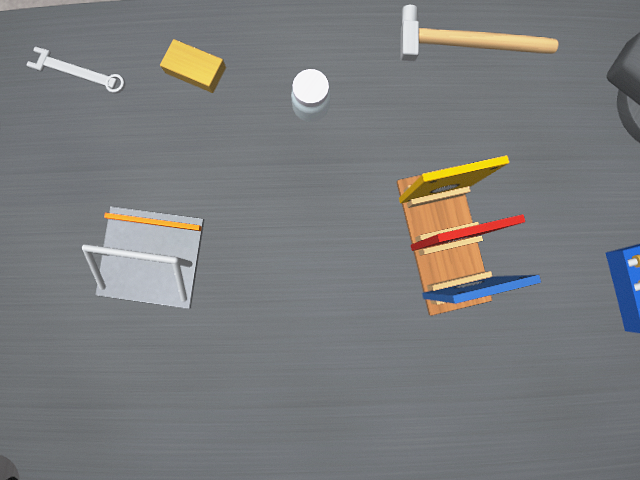

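View pics/scene.png

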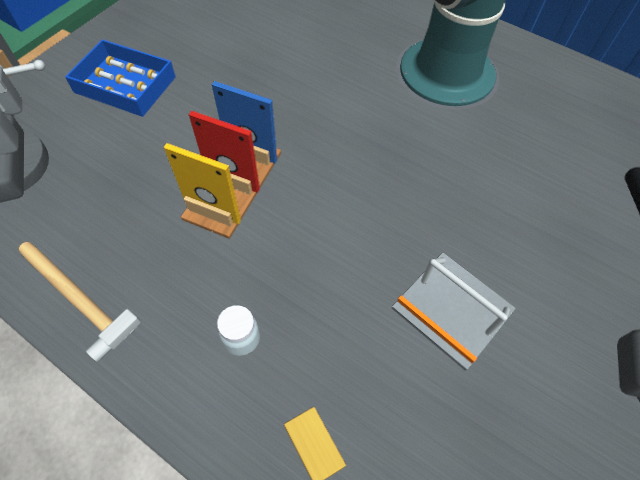

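The top view shows the yellow plate in the outermost rack slot, its top edge running about (423,180)-(508,159). Red and blue are behind it. The stand is at (150,258), with the orange lip at (105,215)-(200,228) and the rail at (85,248)-(177,261).

```bash
cat > h.py <<'E'
from workcell import *
import cv2,numpy as np
from scipy.spatial.transform import Rotation as Rr
def ray(n,uv,pose=None):
    m=camera_model(n)
    p=cv2.undistortPoints(np.array(uv,float).reshape(-1,1,2),m['camera_matrix'],m['distortion']).reshape(-1,2)
    d=np.c_[p,np.ones(len(p))]
    if pose is None: R=Rr.from_euler('xyz',m['attitude']).as_matrix();o=m['origin']
    else:
        T=np.eye(4);T[:3,:3]=Rr.from_euler('xyz',pose[1]).as_matrix();T[:3,3]=pose[0]
        T=T@m['hand_eye'];R=T[:3,:3];o=T[:3,3]
    return o,d@R.T
def plane(n,uv,z,pose=None):
    o,d=ray(n,uv,pose); return o+d*((z-o[2])/d[:,2])[:,None]
def rect(mask):
    c,_=cv2.findContours(mask.astype(np.uint8),cv2.RETR_EXTERNAL,cv2.CHAIN_APPROX_NONE)
    c=max(c,key=cv2.contourArea);r=cv2.minAreaRect(c);return cv2.boxPoints(r),r,cv2.contourArea(c)
def report(name,n,mask,z,pose=None):
    b,r,a=rect(mask);P=plane(n,b,z,pose)
    e=P[1]-P[0],P[2]-P[1];l=[np.linalg.norm(x) for x in e];L=e[int(np.argmax(l))]
    print(name,'c',P.mean(0).round(4),'size',np.round(l,4),'longdir',round(np.arctan2(L[1],L[0]),3),'area',a,'px',b.round().tolist())
E
python3 - <<'E'
from h import *
im=cv2.imread('pics/top.png');h=cv2.cvtColor(im,cv2.COLOR_BGR2HSV).astype(int)
H,S,V=h[...,0],h[...,1],h[...,2];roi=np.zeros(H.shape,bool);roi[150:320,390:550]=1
y=roi&(H>22)&(H<33)&(S>180)
for u in(440,460,480):print(V[155:195,u])
report('ytop','top',y&(V>200),.172)
report('rtop','top',roi&((H<4)|(H>176))&(S>150)&(V>190),.172)
print(plane('top',[(424,181),(508,159)],.172))
roi2=np.zeros(H.shape,bool);roi2[190:320,70:220]=1
report('lip','top',roi2&(H>8)&(H<22)&(S>150),.022)
b=roi2&(V>110)&(S<60)|roi2&(H>8)&(H<22)&(S>150)
report('base','top',b,.01)
report('baseonly','top',roi2&(V>110)&(V<190)&(S<60),.01)
E
```

```text
[126 126 125 123 124 124 122 125 130 130 127 128 127 131 145 232 247 245
 245 245 245 248 242 150 107 110 112 114 112 112 111 111 109 105 104 104
  76 124 231 241]
[129 122 127 123 126 121 124 129 131 126 159 252 246 245 244 245 246 248
 238  93 110 112 112 112 112 110 110 113 106 101 106 109  95 230 248 241
 242 247 214 101]
[128 126 125 122 122 126 255 249 246 245 245 245 247 255 119 111 113 112
 112 112 110 107 109 111 111 112 133 127 124 126 126 124 126 126 127 121
 124 122 123 128]
ytop c [ 0.5951 -0.1753  0.172 ] size [0.1093 0.0094] longdir -1.369 area 559.5 px [[422.0, 174.0], [507.0, 155.0], [508.0, 162.0], [423.0, 181.0]]
rtop c [ 0.5219 -0.1903  0.172 ] size [0.1097 0.0095] longdir -1.369 area 591.0 px [[437.0, 234.0], [523.0, 214.0], [525.0, 221.0], [439.0, 242.0]]
[[ 0.57991457 -0.12330304  0.172     ]
 [ 0.60561298 -0.22936818  0.172     ]]
lip c [0.56   0.2574 0.022 ] size [0.0086 0.1518] longdir -1.726 area 411.5 px [[104.0, 218.0], [105.0, 212.0], [201.0, 225.0], [200.0, 230.0]]
base c [0.5115 0.2756 0.01  ] size [0.2407 0.1983] longdir -1.603 area 19221.0 px [[70.0, 190.0], [219.0, 190.0], [219.0, 319.0], [70.0, 319.0]]
baseonly c [0.5115 0.2756 0.01  ] size [0.2407 0.1983] longdir -1.603 area 19221.0 px [[70.0, 190.0], [219.0, 190.0], [219.0, 319.0], [70.0, 319.0]]
```

```bash
cat >> h.py <<'E'
def moves(p,R,n=1,start=None):
    """print n successive calls (shift/0.25, rotvec/0.5 in tool axes) from start/measured pose to p,R"""
    o=observe()
    p0,R0=start or (np.array(o['eef_pos']),Rr.from_euler('xyz',o['tcp_rot']))
    dR=(R0.inv()*R).as_rotvec()
    for k in range(n):
        Rk=R0*Rr.from_rotvec(dR*k/n)
        print('call',k+1,(Rk.inv().apply((p-p0)/n)/.25).round(3),(dR/n/.5).round(3))
def tool(ydir,tilt=0):
    """tool down, its y along azimuth ydir; tilt: tool z leans towards ydir"""
    y=np.array([np.cos(ydir),np.sin(ydir),0]);z=np.array([0,0,-1.]);
    y2=y*np.cos(tilt)+np.array([0,0,1])*np.sin(tilt);z2=z*np.cos(tilt)+y*np.sin(tilt)
    return Rr.from_matrix(np.c_[np.cross(y2,z2),y2,z2])
E
python3 - <<'E'
from h import *
print(plane('top',[(112,207),(203,219),(190,307),(97,295)],.01).round(4).tolist(), plane('top',[(112,207),(203,219),(190,307),(97,295)],.01).mean(0))
print('rail',plane('top',[(90,249),(177,261)],.09).round(4).tolist())
moves(np.array([.595,-.175,.24]),tool(.202),4)
E
```

```text
[[0.5862, 0.3262, 0.01], [0.5632, 0.1811, 0.01], [0.4286, 0.2018, 0.01], [0.4492, 0.3485, 0.01]] [0.50679955 0.26440801 0.01      ]
rail [[0.5144, 0.3214, 0.09], [0.4952, 0.198, 0.09]]
call 1 [-0.613 -0.577 -0.03 ] [-0.001  0.     0.463]
call 2 [-0.728 -0.421 -0.03 ] [-0.001  0.     0.463]
call 3 [-0.806 -0.243 -0.031] [-0.001  0.     0.463]
call 4 [-0.84  -0.052 -0.031] [-0.001  0.     0.463]
```

```bash
python3 -m creep '[[[0.2,-0.613,-0.577,-0.03,0,0,0.463],[0.2,-0.613,-0.577,-0.03,0,0,0.463],[0.2,-0.613,-0.577,-0.03,0,0,0.463],[0.2,-0.613,-0.577,-0.03,0,0,0.463],[0.2,-0.613,-0.577,-0.03,0,0,0.463],[0.2,-0.613,-0.577,-0.03,0,0,0.463]]]'
python3 -m creep '[[[0.2,-0.728,-0.421,-0.03,0,0,0.463],[0.2,-0.728,-0.421,-0.03,0,0,0.463],[0.2,-0.728,-0.421,-0.03,0,0,0.463],[0.2,-0.728,-0.421,-0.03,0,0,0.463],[0.2,-0.728,-0.421,-0.03,0,0,0.463],[0.2,-0.728,-0.421,-0.03,0,0,0.463]]]'
python3 -m creep '[[[0.2,-0.806,-0.243,-0.03,0,0,0.463],[0.2,-0.806,-0.243,-0.03,0,0,0.463],[0.2,-0.806,-0.243,-0.03,0,0,0.463],[0.2,-0.806,-0.243,-0.03,0,0,0.463],[0.2,-0.806,-0.243,-0.03,0,0,0.463],[0.2,-0.806,-0.243,-0.03,0,0,0.463]]]'
python3 -m creep '[[[0.2,-0.84,-0.052,-0.03,0,0,0.463],[0.2,-0.84,-0.052,-0.03,0,0,0.463],[0.2,-0.84,-0.052,-0.03,0,0,0.463],[0.2,-0.84,-0.052,-0.03,0,0,0.463],[0.2,-0.84,-0.052,-0.03,0,0,0.463],[0.2,-0.84,-0.052,-0.03,0,0,0.463],[0.2,-0.84,-0.052,-0.03,0,0,0.463],[0.2,-0.84,-0.052,-0.03,0,0,0.463]]]'
python3 - <<'E'
from h import *
o=observe();im=snapshot('wrist');cv2.imwrite('pics/w1.png',im[...,::-1])
h=cv2.cvtColor(im,cv2.COLOR_RGB2HSV).astype(int);H,S,V=h[...,0],h[...,1],h[...,2]
pose=(np.array(o['eef_pos']),o['tcp_rot'])
report('y','wrist',(H>20)&(H<34)&(S>150)&(V>200),.172,pose)
moves(np.array([.5951,-.1753,.126]),tool(.202),1)
E
```

```text
time: 0.6
eef_pos: [0.3679, 0.4076, 0.2174]
tcp_rot: [-3.139, 0.003, 2.462]
force: [-0.7, -0.1, -0.8]
width: 0.0515
gripper_force: 0.0
time: 1.1
eef_pos: [0.4445, 0.2121, 0.2253]
tcp_rot: [-3.141, 0.003, 2.229]
force: [-0.7, -0.3, -0.4]
width: 0.0514
gripper_force: 0.0
time: 1.6
eef_pos: [0.5211, 0.0161, 0.2329]
tcp_rot: [3.141, 0.003, 1.998]
force: [0.4, 0.6, -0.1]
width: 0.0516
gripper_force: 0.0
time: 2.27
eef_pos: [0.5948, -0.1736, 0.2394]
tcp_rot: [-3.14, -0.002, 1.771]
force: [0.8, 0.5, -0.5]
width: 0.0512
gripper_force: 0.0
y c [ 0.5942 -0.1711  0.172 ] size [0.0088 0.1194] longdir -1.363 area 2871.5 px [[307.0, 131.0], [323.0, 131.0], [323.0, 324.0], [307.0, 324.0]]
call 1 [-0.01   0.     0.454] [-0.002 -0.003 -0.001]
```

View pics/w1.png

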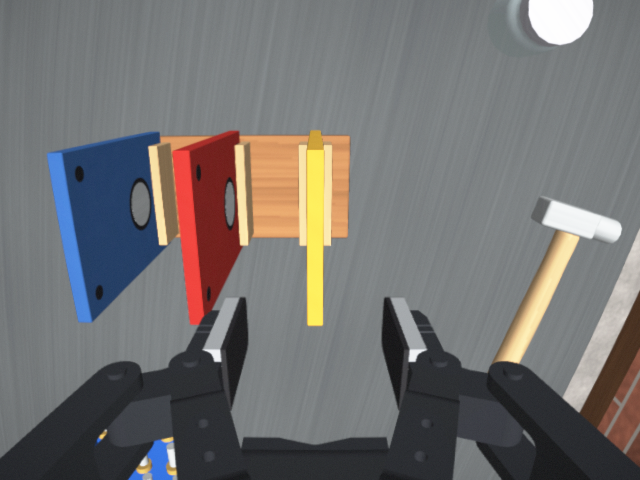

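The wrist view shows the yellow top edge at columns 307-323, centred between the open fingers and square to them. I'll descend, grip and lift.

```bash
python3 -m creep '[[[0.2,-0.01,0,0.2,0,0,0],[0.2,-0.01,0,0.35,0,0,0],[0.2,-0.01,0,0.454,0,0,0],[0.2,-0.01,0,0.454,0,0,0],[0.2,-0.01,0,0.454,0,0,0]]]'
python3 -m creep '[[[-1,0,0,0,0,0,0],[-1,0,0,0,0,0,0],[-1,0,0,0,0,0,0],[-1,0,0,0,0,0,0],[-1,0,0,0,0,0,0],[-1,0,0,0,0,0,0],[-1,0,0,0,0,0,0],[-1,0,0,0,0,0,0]]]' 80
```

```text
time: 2.73
eef_pos: [0.5936, -0.1746, 0.1249]
tcp_rot: [-3.137, -0.003, 1.774]
force: [1.0, 0.1, 0.5]
width: 0.0513
gripper_force: 0.0
time: 3.4
eef_pos: [0.5975, -0.1776, 0.1302]
tcp_rot: [3.137, 0.002, 1.772]
force: [-1.0, 0.8, 5.8]
width: 0.008
gripper_force: 81.0
```

```bash
python3 -m creep '[[[-1,0,0,-0.08,0,0,0],[-1,0,0,-0.16,0,0,0],[-1,0,0,-0.28,0,0,0],[-1,0,0,-0.4,0,0,0],[-1,0,0,-0.52,0,0,0],[-1,0,0,-0.6,0,0,0],[-1,0,0,-0.6,0,0,0],[-1,0,0,-0.6,0,0,0]]]'
python3 - <<'E'
from h import *
im=np.hstack([cv2.resize(snapshot(n)[60:360,300:620] if n=='top' else snapshot(n)[0:300,60:380],(400,375)) for n in('top','scene')])
cv2.imwrite('pics/lift.png',im[...,::-1])
E
```

```text
time: 4.07
eef_pos: [0.5962, -0.1774, 0.2779]
tcp_rot: [3.139, 0.001, 1.772]
force: [-0.1, -0.3, -5.8]
width: 0.0083
gripper_force: 79.4
```

View pics/lift.png

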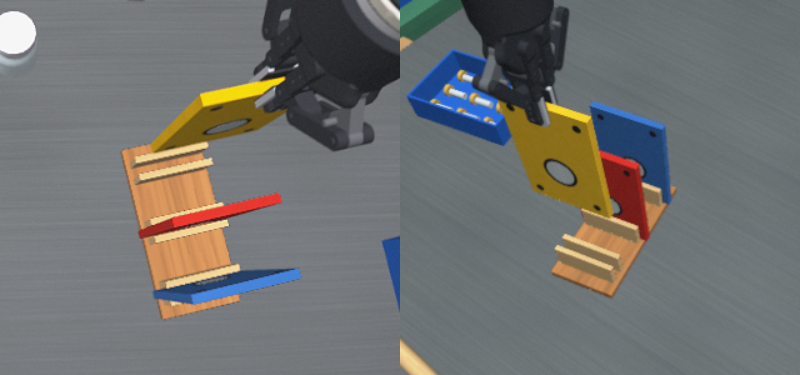

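The plate came out cleanly, gripped near the middle of its top edge, and red and blue still stand in the rack. Next I'll compute the moves to the stand.

```bash
cat >> h.py <<'E'
S0=np.array([.5066,.265,0]);SY=-.157
SR=Rr.from_euler('z',SY)
def place(xo,yo,zo,t,d=.1145):
    return S0+SR.apply([xo-d*np.sin(t),yo,zo+d*np.cos(t)]),tool(SY,t)
E
python3 - <<'E'
from h import *
pA,RA=place(.040,0,.085,.33);print(pA)
st=(np.array([.5951,-.1753,.276]),tool(.202))
moves(pA,RA,3,st)
pB,RB=place(.040,0,.014,.33);moves(pB,RB,1,(pA,RA))
E
```

```text
[0.50946144 0.26454703 0.19332185]
call 1 [0.597 0.006 0.11 ] [-0.218 -0.039  0.237]
call 2 [ 0.595 -0.076  0.095] [-0.218 -0.039  0.237]
call 3 [ 0.583 -0.155  0.07 ] [-0.218 -0.039  0.237]
call 1 [ 0.    -0.092  0.269] [0. 0. 0.]
```

```bash
python3 -m creep '[[[-1,0.15,0,-0.08,0,0,0],[-1,0.3,0,-0.08,0,0,0.05],[-1,0.4,0,-0.08,0,0,0.1],[-1,0.55,0,-0.08,0,0,0.237],[-1,0.7,0,-0.08,0,0,0.237],[-1,0.8,0,-0.08,0,0,0.237],[-1,0.8,0,-0.08,0,0,0.237]]]'
python3 - <<'E'
from h import *
pA,RA=place(.040,0,.085,.33)
moves(pA,RA,2)
E
```

```text
time: 4.75
eef_pos: [0.5528, 0.0238, 0.2935]
tcp_rot: [-3.136, -0.004, 1.657]
force: [0.1, -0.3, -4.4]
width: 0.0084
gripper_force: 79.4
call 1 [ 0.486 -0.044  0.203] [-0.335 -0.044  0.241]
call 2 [ 0.48  -0.134  0.177] [-0.335 -0.044  0.241]
```

```bash
python3 -m creep '[[[-1,0.12,-0.01,0.05,-0.08,-0.01,0.06],[-1,0.24,-0.022,0.1,-0.168,-0.022,0.12],[-1,0.36,-0.033,0.15,-0.25,-0.033,0.18],[-1,0.486,-0.044,0.203,-0.335,-0.044,0.241],[-1,0.486,-0.044,0.203,-0.335,-0.044,0.241]]]'
python3 -m creep '[[[-1,0.12,-0.033,0.044,-0.08,-0.01,0.06],[-1,0.24,-0.067,0.088,-0.168,-0.022,0.12],[-1,0.36,-0.1,0.132,-0.25,-0.033,0.18],[-1,0.48,-0.134,0.177,-0.335,-0.044,0.241],[-1,0.48,-0.134,0.177,-0.335,-0.044,0.241],[-1,0.48,-0.134,0.177,-0.335,-0.044,0.241]]]'
python3 - <<'E'
from h import *
for n in('top','scene'):
    im=snapshot(n);cv2.imwrite(f'pics/{n}2.png',im[...,::-1])
a=cv2.imread('pics/top2.png')[130:370,20:340];b=cv2.imread('pics/scene2.png')[130:400,300:620]
cv2.imwrite('pics/pre.png',np.hstack([cv2.resize(a,(400,300)),cv2.resize(b,(400,300))]))
pA,RA=place(.040,0,.085,.33);moves(pA,RA)
E
```

```text
time: 5.17
eef_pos: [0.5281, 0.1432, 0.2387]
tcp_rot: [2.984, 0.011, 1.535]
force: [-1.8, -2.1, -6.1]
width: 0.0082
gripper_force: 79.3
time: 5.67
eef_pos: [0.5101, 0.2595, 0.1906]
tcp_rot: [2.812, 0.009, 1.414]
force: [0.1, -1.2, -4.7]
width: 0.0081
gripper_force: 79.3
call 1 [ 0.022 -0.017 -0.005] [ 0.008  0.014 -0.003]
```

View pics/pre.png

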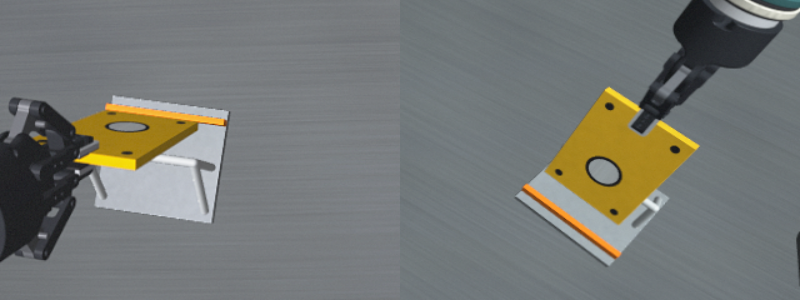

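The plate hovers tilted over the stand, its lower edge just behind the lip. I'll check its lower corners in the scene view against the expected front face.

Run:
```python
from h import *
im=cv2.imread('pics/scene2.png');h=cv2.cvtColor(im,cv2.COLOR_BGR2HSV).astype(int);H,S,V=h[...,0],h[...,1],h[...,2]
m=((H>20)&(H<34)&(S>150)&(V>60));m[:,:400]=0;m[:180]=0;m[330:]=0
m=cv2.morphologyEx(m.astype(np.uint8),cv2.MORPH_CLOSE,np.ones((25,25)))
c,_=cv2.findContours(m,cv2.RETR_EXTERNAL,cv2.CHAIN_APPROX_NONE);c=max(c,key=cv2.contourArea)
q=cv2.approxPolyDP(c,6,True).reshape(-1,2);print(q.tolist())
t=.33;n=SR.apply([np.cos(t),0,np.sin(t)]);u=SR.apply([-np.sin(t),0,np.cos(t)]);w=SR.apply([0,1,0])
o=np.array(observe()['eef_pos']);P0=o-.1145*u
C,d=ray('scene',q);k=((P0+.005*n-C)@n)/(d@n);P=C+d*k[:,None]
print('tcp-frame (w,u) mm, expected w +-55,u 0..160:\n',np.c_[(P-P0)@w,(P-P0)@u].round(4)*1000)
print('stand xyz',(SR.inv().apply(P-S0)*1000).round(1).tolist())
```

```text
[[466, 209], [416, 284], [476, 329], [538, 260], [509, 239], [493, 239], [492, 227]]
tcp-frame (w,u) mm, expected w +-55,u 0..160:
 [[-50.6 160.3]
 [-53.4  -1.7]
 [ 53.    3.7]
 [ 54.9 160.9]
 [ 13.5 161.2]
 [ -1.9 147.2]
 [-11.4 161. ]]
stand xyz [[-2.8, -56.1, 238.5], [49.7, -59.0, 85.3], [47.9, 47.4, 90.4], [-3.0, 49.4, 239.1], [-3.1, 7.9, 239.4], [1.5, -7.5, 226.1], [-3.0, -17.0, 239.2]]
```

```bash
python3 -m creep '[[[-1,0.02,-0.02,0,0,0,0],[-1,0.02,-0.05,0.08,0,0,0],[-1,0.02,-0.08,0.16,0,0,0],[-1,0.02,-0.095,0.21,0,0,0],[-1,0.02,-0.1,0.235,0,0,0],[-1,0.02,-0.1,0.235,0,0,0],[-1,0.02,-0.1,0.235,0,0,0]]]'
python3 - <<'E'
from h import *
pB,RB=place(.040,0,.014,.33);moves(pB,RB)
for n in('top','scene'):
    cv2.imwrite(f'pics/{n}3.png',snapshot(n)[...,::-1])
a=cv2.imread('pics/top3.png')[170:330,60:260];b=cv2.imread('pics/scene3.png')[200:400,380:580]
cv2.imwrite('pics/low.png',np.hstack([cv2.resize(a,(400,320)),cv2.resize(b,(400,400))[:320]]) if 0 else np.hstack([cv2.resize(a,(400,400)),cv2.resize(b,(400,400))]))
E
```

```text
time: 6.35
eef_pos: [0.5113, 0.2643, 0.1322]
tcp_rot: [2.804, 0.003, 1.408]
force: [0.8, 0.4, -5.4]
width: 0.0083
gripper_force: 79.3
call 1 [ 0.    -0.02   0.035] [ 0.015  0.009 -0.009]
```

View pics/low.png

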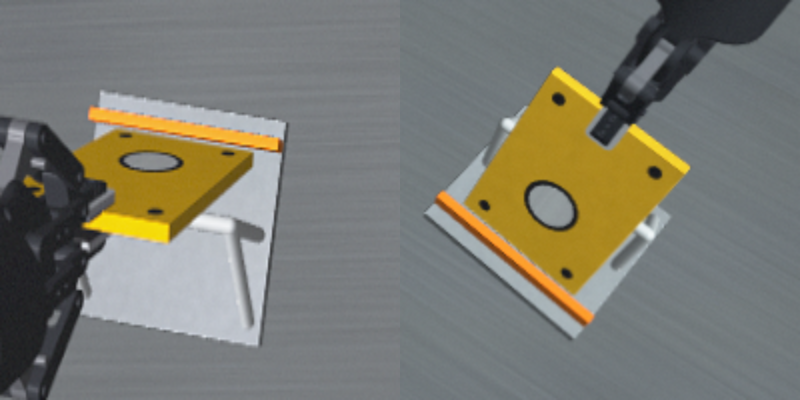

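The lower edge is inside the lip, square and a few mm above the base, with the rail behind it. I'll make the last descent.

```bash
python3 -m creep '[[[-1,0,-0.015,0.015,0,0,0],[-1,0,-0.02,0.03,0,0,0],[-1,0,-0.02,0.035,0,0,0],[-1,0,-0.02,0.035,0,0,0],[-1,0,-0.02,0.035,0,0,0]]]'
```

```text
time: 6.87
eef_pos: [0.5094, 0.2656, 0.1236]
tcp_rot: [2.803, 0.002, 1.41]
force: [-4.6, -1.6, 5.8]
width: 0.0082
gripper_force: 81.0
```

```bash
python3 -m creep '[[[-0.6,0,0,0,0,0,0],[-0.5,0,0,0,0,0,0],[-0.3,0,0,0,0,0,0],[-0.1,0,0,0,0,0,0],[0.1,0,0,0,0,0,0],[0.1,0,0,0,0,0,0],[0.1,0,0,0,0,0,0],[0.1,0,0,0,0,0,0],[0.1,0,0,0,0,0,0]]]'
python3 - <<'E'
from h import *
for n in('top','scene'):
    cv2.imwrite(f'pics/{n}4.png',snapshot(n)[...,::-1])
a=cv2.imread('pics/top4.png')[170:330,60:260];b=cv2.imread('pics/scene4.png')[200:400,380:580]
cv2.imwrite('pics/rel.png',np.hstack([cv2.resize(a,(400,400)),cv2.resize(b,(400,400))]))
E
```

```text
time: 7.62
eef_pos: [0.5087, 0.2651, 0.1217]
tcp_rot: [2.805, 0.003, 1.41]
force: [-1.2, -0.0, -0.5]
width: 0.0467
gripper_force: 0.0
```

View pics/rel.png

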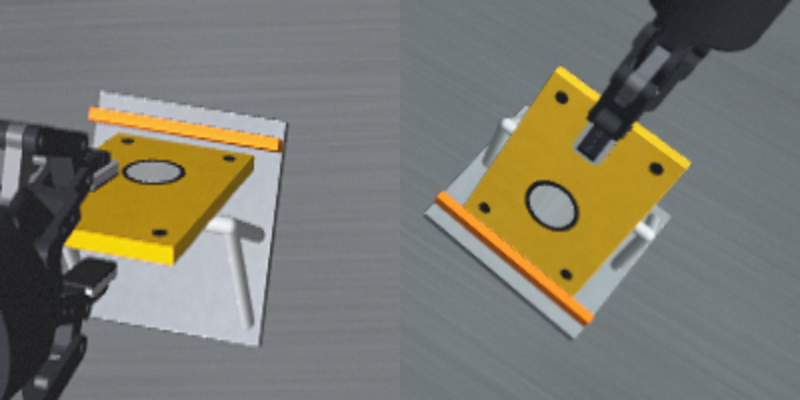

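Released: the plate now leans on the rail and both fingers are clear of it. I'll back straight out along the tool axis.

```bash
python3 -m creep '[[[0.1,0,0,-0.06,0,0,0],[0.1,0,0,-0.12,0,0,0],[0.1,0,0,-0.2,0,0,0],[0.1,0,0,-0.3,0,0,0],[0.1,0,0,-0.4,0,0,0],[0.1,0,0,-0.5,0,0,0],[0.1,0,0,-0.6,0,0,0],[0.1,0,0,-0.6,0,0,0],[0.1,0,0,-0.6,0,0,0],[0.1,0,0,-0.6,0,0,0]]]'
python3 - <<'E'
from h import *
for n in('top','scene'):
    cv2.imwrite(f'pics/{n}5.png',snapshot(n)[...,::-1])
a=cv2.imread('pics/top5.png')[130:330,60:560];b=cv2.imread('pics/scene5.png')[60:400,140:580]
cv2.imwrite('pics/fin.png',np.hstack([cv2.resize(a,(400,300)),cv2.resize(b,(400,300))]))
im=cv2.imread('pics/scene5.png');h=cv2.cvtColor(im,cv2.COLOR_BGR2HSV).astype(int);H,S,V=h[...,0],h[...,1],h[...,2]
m=((H>20)&(H<34)&(S>150)&(V>60));m[:,:400]=0;m[:180]=0;m[385:]=0
m=cv2.morphologyEx(m.astype(np.uint8),cv2.MORPH_CLOSE,np.ones((9,9)))
c,_=cv2.findContours(m,cv2.RETR_EXTERNAL,cv2.CHAIN_APPROX_NONE);c=max(c,key=cv2.contourArea)
q=cv2.approxPolyDP(c,5,True).reshape(-1,2)
t=.42;n=SR.apply([np.cos(t),0,np.sin(t)]);P0=S0+SR.apply([.043,0,.012])
C,d=ray('scene',q);k=((P0+.005*n-C)@n)/(d@n);P=C+d*k[:,None]
print(q.tolist(),(SR.inv().apply(P-S0)*1000).round(1).tolist())
E
```

```text
time: 8.55
eef_pos: [0.4595, 0.2732, 0.2625]
tcp_rot: [2.805, 0.003, 1.41]
force: [-0.4, -0.2, -0.1]
width: 0.047
gripper_force: 0.0
[[459, 233], [412, 303], [466, 347], [524, 281]] [[-18.4, -53.0, 161.8], [47.0, -52.3, 15.4], [46.6, 54.5, 16.3], [-18.4, 54.7, 161.8]]
```

View pics/fin.png

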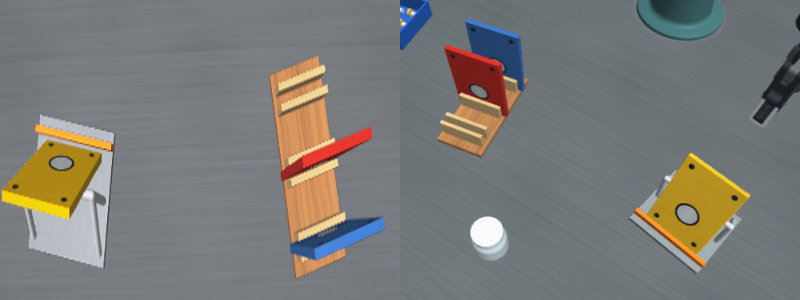

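The plate leans on the stand: origin near x 42, y 1, z 12 mm, square, about 0.42 rad. Red and blue still stand in the rack, and the gripper is clear. Handing in.

```bash
python3 -c "
from workcell import *
print(close_job())"
```

```text
the job is handed in; nothing more can be done
None
```

The yellow plate is leaning on the stand at about x 42 mm, y 1 mm and 0.42 rad, released and square; red and blue are still standing in the rack, and the job was handed in after about 9 s of robot time, with no verdict shown.

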